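Loosen the knurled locking ring and reset the length stop

ROBOT

A 7-joint arm with a two-finger parallel gripper is mounted at the origin on a cart in front of the work surface, level with it; the furniture and walls round the work are solid. World frame = base frame: x ahead of the robot, y to its left, z up, the work surface at z = 0. Lengths are in m, angles in rad, forces in N, time in s.
With the tool pointing down it reaches from about 0.4 to 0.85 m from the base axis. Payload 6.9 kg.
Tool frame: the origin (TCP) lies at the very end of the fingers, on their centre line; the grasp point (between the pads) lies robot.pinch_z behind it (robot.pinch_z is the distance from the TCP to the grasp point, in m); z points along the fingers, x is the direction in which the jaws open and shut, and the axes are right-handed (so a half turn about z gives the same grasp; the last joint's range is limited). The gripper opens to 85 mm and grips with 20 to 120 N. Pads are 22 mm wide; open, the fingers measure 114 mm over their backs; the gripper's body (76 mm by 85 mm) begins 54 mm behind the grasp point. The pads swing forward as they close: fully open they stand 13 mm farther back than shut.
Start: joints at [1.363, 0.507, -0.238, 1.5, 0.126, 1.149, -0.155], TCP at [0.192, -0.595, 0.231] pointing down, gripper open.
Joint ranges: [-3.08, 3.08], [-0.24, 2.05], [-1.43, 1.35], [0, 2.5], [-1.52, 4.66], [0.17, 1.96], [-2.89, 2.89]. Speed limits (rad/s): [2.39, 2.39, 3.14, 3.14, 3.14, 3.14, 3.14].

INTERFACE

Orientations are given as [roll, pitch, yaw] about the fixed x, y, z axes, in that order (R = Rz(yaw) Ry(pitch) Rx(roll)).
In Python, from bench import robot, viewer, ticket gives the robot as it stands. Calls block until the motion is done:
- robot.movep(position, orientation): joint-space move of the TCP to a pose.
- robot.movel(position, rotation=None, speed=0.15): straight line of the TCP; rotation=None keeps the orientation; speed is the mean speed in m/s.
- robot.movej(angles): joint-space move.
- robot.grip(opening, strength=None): opening from 0.0 (shut) to 1.0 (fully open); strength is the grip in N (None keeps the last); returns when the fingers have stopped.
- robot.dwell(seconds).
- robot.solve_ik(position, orientation): joint angles nearest the present ones, or None.
- viewer.camera(name): name is "scene" or "side" or "wrist"; returns (picture, depth): 400x640x3 uint8, blue, green, red; 400x640 float32, m along the optical axis (not along the pixel's ray), 0 where there is no reading.
- viewer.camera_info(name): a dict with "mtx" (3x3 intrinsics, pixels), "k1" (the pictures are not rectified: a ray, as slopes to the right and down, at radius r is drawn at 1 + k1 r^2 times it, then the intrinsics apply), "T" (4x4, takes a point from camera to world coordinates). Camera axes: x right, y up, looking along -z (the intrinsics and any distortion apply to the point x, -y, -z); pixel columns grow to the right and rows downward; lengths in m; the calibration is good to about 2 mm. A picture is of the moment at which its call begins: read the wrist's pose just before it. camera_info takes no time and is no camera call; for the wrist camera it gives the pose at the moment of the call.
A pose or a line that the arm cannot do raises robot.Unreachable and nothing moves.
- ticket.close_job(): hands the job in, once; it reports no verdict.
Readings, each from a call of its own:
- robot.read_t(): time.
- robot.read_q(): joint angles.
- robot.read_qd(): joint speeds.
- robot.read_effort(): joint torques, N m.
- robot.read_position(): TCP position.
- robot.read_tool_rot(): TCP orientation.
- robot.read_ft_force(): force on the tool from outside, world axes, zero at the start.
- robot.read_moment(): the same for the moment, N m.
- robot.read_width(): opening from 0.0 (shut) to 1.0 (fully open).
Only numpy, scipy, OpenCV 4.12 (cv2) and the standard library are available. Lean on these libraries where they do the work, as an engineer would, in place of code of your own. Each camera call takes 0.05 s, during which the arm holds its last target. There are 200 camera calls.

TASK

The length stop has to be reset: with the fingertips only, stroke the knurled locking ring round by its rim, counter-clockwise seen from above, until it is loosened by two full turns (within a quarter turn). Then push the stop bar by its wide lug towards the casting in the nest until the lug sits fully home against the grey clamp block, and leave the ring loosened. Do not grasp or lift anything, and leave the castings and the bushings where they stand.

Things in the scene. Friction and masses are not known exactly. Their poses are not given: they have to be found in the camera images.
- ring_centre (a point): Centre, half-way up, of the knurled steel locking ring (vertical axis): 22 mm tall, 92 mm over 24 rounded upright ribs, one every 15 degrees (tips at radius 46 mm, core 40 mm). Tight, its rim spans heights 46 to 68 mm above the worktop; it climbs 3 mm a turn. Its stud ends at 96 mm. A dark radial line on its top shows its turning. These axes turn with the ring.
- lock_ring (a joint): Angle of the locking ring in rad: 0 to 0.4 (tight) at the start, growing counter-clockwise seen from above, 2 pi a turn, range 0 to 8 pi. It turns easily both ways (friction about 0.06 N m) and stays where it is left. A key under it locks the stop bar until about 1.4 turns.
- stop_fixture: Fixed length-stop fixture; origin on the worktop under the ring's axis. Dark base plate 126 mm (x) by 370 mm (y from -123 to +247 mm), 12 mm thick. Grey clamp block under the ring 69 (x) by 90 mm (y), top at 44 mm. Stop bar along y, its push lug on the -y side; nest with a cast frame centred at y = +167 mm. The -x side of the ring is open and looks roughly to the robot.
- lug_face (a point): Centre of the outer (-y) face of the stop bar's push lug, the face to push on: an upright steel plate 92 mm wide (along the fixture's x), 12 mm thick, 14 to 58 mm above the worktop; this point is 36 mm above the worktop. It starts 97 mm from the ring's axis and, fully home, is 57 mm from it. Free space on its -y side.
- stop_bar (a joint): Travel of the stop bar in m along the fixture's +y: 0 at the start, 0.040 fully home with the lug against the clamp block (a hard stop). Sliding friction about 3 N; it has no spring and stays where it is left. Locked while the ring is tight.
- work_frame_c (a point): Centre, half-way up, of the loose rectangular die-cast aluminium frame (99 mm in x, 113 mm in y, 30 mm tall) lying in the nest on the base plate, between three low fences; not to be moved. The stop bar's nose ends about 4 mm short of it when home.
- spare_frame_c (a point): Centre, half-way up, of a second, spare frame casting of the same kind (99 x 113 mm, 30 mm tall) lying on the worktop on the robot's side of the fixture, beside its nest end; leave alone.
Not all that is in view belongs to the job. Leave any black or red look-alike of the part that bears work_frame_c alone.

How it is judged:
By the outcome, as a careful person would: the job done as asked, in the order asked, and still so for the second after the job is handed in, with the robot touching nothing.
It also fails if it takes over 64 s, if anything falls off the work surface, if the arm or the gripper's body presses on something with over 40 N, if the wrist force passes 120 N, or if a joint passes its speed limit or range.

## Working session

There is one attempt and no reset: what is moved stays moved. The work goes in short steps, each a Python script; the robot and the scene stay as the last script left them, time stands still between calls to the robot, and variables do not carry over. Pictures are saved under pics/ and viewed, about 8 in all and at most 12, crops included, and the job is handed in when it is done.

```bash
ls; mkdir -p pics
python3 - <<'E'
from bench import robot, viewer
import cv2,numpy as np
for n in("scene","side"):
    p,d=viewer.camera(n); cv2.imwrite(f"pics/{n}0.png",p); np.savez(f"pics/{n}0.npz",p=p,d=d)
    i=viewer.camera_info(n); print(n,i["mtx"].round(1).tolist(),i["k1"],i["T"].round(3).tolist())
print(robot.read_t(),robot.pinch_z,robot.read_tool_rot(),robot.read_position())
E
```

```text
pics
scene [[361.0, 0.0, 321.2], [0.0, 361.0, 203.9], [0.0, 0.0, 1.0]] -0.009742597414753341 [[-0.826, 0.336, -0.453, -0.037], [-0.564, -0.463, 0.684, 1.032], [0.02, 0.82, 0.572, 0.711], [0.0, 0.0, 0.0, 1.0]]
side [[435.5, 0.0, 318.6], [0.0, 435.5, 194.0], [0.0, 0.0, 1.0]] -0.02283331865570215 [[0.998, -0.027, 0.05, 0.553], [0.057, 0.508, -0.859, -0.907], [-0.002, 0.861, 0.509, 0.75], [0.0, 0.0, 0.0, 1.0]]
0.1 0.0187 [-3.14158521e+00  1.64357661e-03 -1.25801651e+00] [ 0.19212429 -0.59426707  0.23049544]
```

View pics/scene0.png

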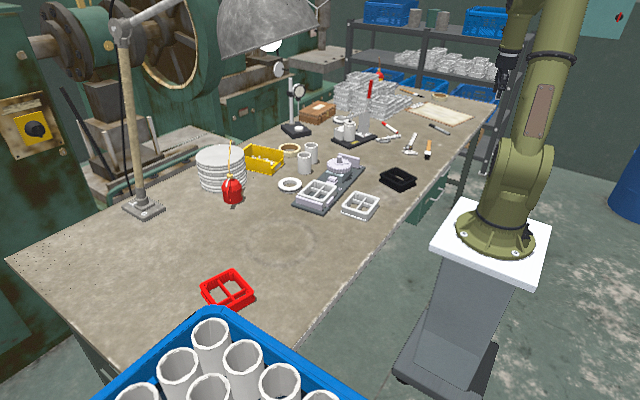

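View pics/side0.png

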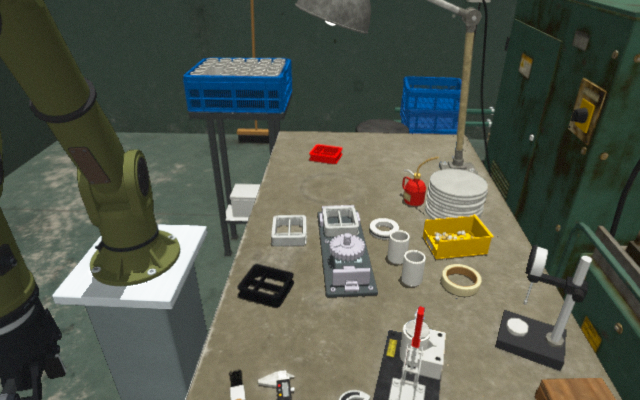

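The scene view shows the fixture at about (330,185). In the side view the ring is at (347,245), the lug at (350,275) and the nest at (340,218). The spare frame is at (290,230), with bushings to the right at (399,247) and (413,268). I'll get a rough pose from these and then look with the wrist camera.

```bash
cat > h.py <<'E'
import numpy as np, cv2
def ray(i,uv):
    m=i["mtx"]; D=np.array([i["k1"],0,0,0,0.])
    n=cv2.undistortPoints(np.array(uv,float).reshape(-1,1,2),m,D,)[:,0]
    T=i["T"]; d=np.c_[n[:,0],-n[:,1],-np.ones(len(n))]
    return T[:3,3], d@T[:3,:3].T
def onz(i,uv,z):
    o,d=ray(i,uv); return o+d*((z-o[2])/d[:,2])[:,None]
def bydepth(i,uv,dep):
    o,d=ray(i,uv); return o+d*np.asarray(dep)[:,None]
E
python3 - <<'E'
from bench import robot, viewer
import numpy as np,cv2
from h import *
i=viewer.camera_info("side"); z=np.load("pics/side0.npz"); p,d=z["p"],z["d"]
print("studtop",onz(i,[(347,236)],.096),"ringc",onz(i,[(347,245)],.068))
print("plate corners",onz(i,[(327,297),(377,293)],.012).round(3),"spare",onz(i,[(290,230)],.015).round(3),"bush",onz(i,[(399,262),(413,284)],0).round(3))
cv2.imwrite("pics/c1.png",cv2.resize(p[190:310,260:440],None,fx=4,fy=4,interpolation=cv2.INTER_CUBIC))
v,u=np.mgrid[190:310,260:440]; uv=np.c_[u.ravel(),v.ravel()]
P=bydepth(i,uv,d[v,u].ravel())
m=(P[:,2]>.06)&(P[:,2]<.078); q=P[m]; q=q[np.hypot(*(q[:,:2]-np.median(q[:,:2],0)).T)<.06]; print(len(q),q.mean(0),q.min(0),q.max(0))
E
```

```text
studtop [[ 0.57200133 -0.00729133  0.096     ]] ringc [[ 0.57287416 -0.00793181  0.068     ]]
plate corners [[ 0.527 -0.14   0.012]
 [ 0.647 -0.12   0.012]] spare [[0.409 0.125 0.015]] bush [[ 0.714  0.014  0.   ]
 [ 0.741 -0.071  0.   ]]
384 [ 0.58509585 -0.01185123  0.06788225] [ 0.55227646 -0.04706431  0.06003726] [0.61686449 0.04288925 0.07762445]
```

View pics/c1.png

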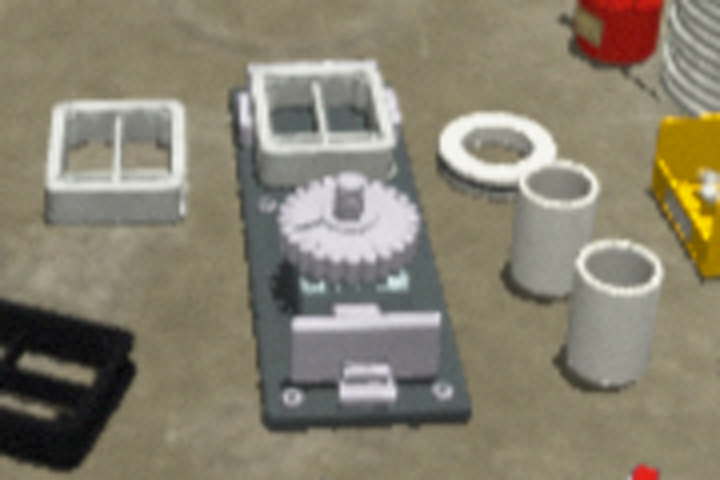

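Run:
```python
from bench import robot, viewer
import numpy as np,cv2
from h import *
R=[np.pi,0,-np.pi/2]
q=robot.solve_ik([0.50,0.0,0.38],R); print(np.round(q,3))
i=viewer.camera_info("wrist"); 
print("cam rel z",i["T"][:3,3]-robot.read_position(), i["T"][:3,2],i["mtx"][0,0])
robot.movep([0.50,0.0,0.38],R); robot.grip(0.0)
print(robot.read_t(),robot.read_q().round(3),robot.read_position())
i=viewer.camera_info("wrist");p,d=viewer.camera("wrist")
print(i["T"].round(3).tolist(),robot.read_ft_force())
np.savez("pics/w1.npz",p=p,d=d,**i); cv2.imwrite("pics/w1.png",p)
```

```text
[ 0.577  0.287 -0.865  1.53   0.219  1.426 -1.87 ]
cam rel z [0.07429712 0.02403472 0.14366315] [0.2939056  0.09448983 0.95115255] 284.6985004415841
3.3 [ 0.577  0.287 -0.865  1.53   0.219  1.426 -1.87 ] [4.99997224e-01 2.13732253e-05 3.80014785e-01]
[[-0.0, 0.951, 0.308, 0.578], [-1.0, -0.001, 0.001, -0.0], [0.001, -0.308, 0.951, 0.524], [0.0, 0.0, 0.0, 1.0]] [-0.78994462  0.83345045 -0.3574258 ]
```

View pics/w1.png

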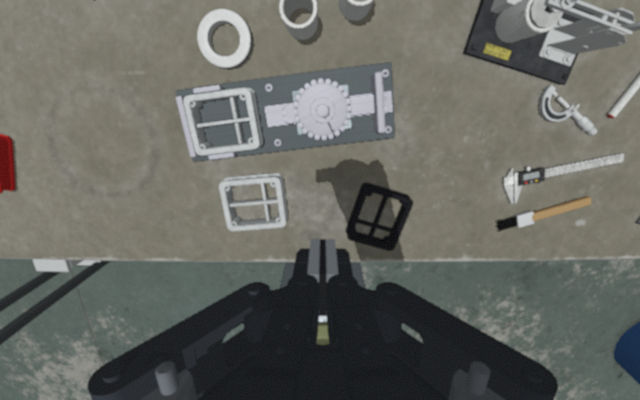

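The wrist view shows the ring at (322,110), its dark line pointing to about (332,130). The lug is at (380,102), the plate corners at (177,92), (391,63), (395,137) and (192,160), and the shut fingertips at (322,245).

```bash
cat >> h.py <<'E'
def ringfit(i,p,d,guess,zr=(.055,.085)):
    v,u=np.mgrid[0:400,0:640]; uv=np.c_[u.ravel(),v.ravel()]
    P=bydepth(i,uv,d.ravel()).reshape(400,640,3)
    m=(P[...,2]>zr[0])&(P[...,2]<zr[1])&(np.hypot(P[...,0]-guess[0],P[...,1]-guess[1])<.055)
    z=np.median(P[m][:,2])
    cs=max(cv2.findContours(m.astype(np.uint8),cv2.RETR_EXTERNAL,cv2.CHAIN_APPROX_NONE)[0],key=len)
    Q=onz(i,cs[:,0,:].astype(float),z)
    (c0,c1),r=cv2.minEnclosingCircle(Q[:,:2].astype(np.float32))
    return np.array([c0,c1,z]),r
def topview(i,p,c,z,half=.06,n=480):
    # rectified picture of plane z; +x world up, +y left
    T=i["T"]; a=np.linspace(half,-half,n); Y,X=np.meshgrid(a,a)
    W=np.stack([X+c[0],Y+c[1],np.full_like(X,z)],-1)-T[:3,3]; C=W@T[:3,:3]
    x=C[...,0]/-C[...,2]; y=-C[...,1]/-C[...,2]; s=1+i["k1"]*(x*x+y*y); m=i["mtx"]
    return cv2.remap(p,(m[0,0]*x*s+m[0,2]).astype(np.float32),(m[1,1]*y*s+m[1,2]).astype(np.float32),cv2.INTER_CUBIC)
E
python3 - <<'E'
import numpy as np,cv2
from h import *
i=dict(np.load("pics/w1.npz")); p,d=i["p"],i["d"]; i["k1"]=float(i["k1"])
c,r=ringfit(i,p,d,(.575,-.005)); print("ring",c,r)
K=onz(i,[(177,92),(391,63),(395,137),(192,160)],.012)[:,:2]; print(K.round(4).tolist())
e=[K[0]-K[1],K[3]-K[2]]; print([np.degrees(np.arctan2(*v[::-1])) for v in e],[np.linalg.norm(v) for v in e])
yd=(e[0]+e[1]);yd/=np.linalg.norm(yd); mid=K.mean(0); print("origin from plate",mid-yd*.062)
print("lug top",onz(i,[(376,68),(387,68),(378,132),(388,132)],.058).round(4).tolist())
print("depth ground", bydepth(i,[(400,180)],[d[180,400]]))
print("finger z",bydepth(i,[(315,245),(330,245),(322,243)],[d[245,315],d[245,330],d[243,322]]).round(4))
t=topview(i,p,c,c[2]); f=topview(i,p,(.5,0),.38,.03,320); cv2.imwrite("pics/t1.png",np.hstack([t,cv2.resize(f,(320,480))[:, :320]]))
E
```

```text
ring [ 5.72363913e-01 -2.70880148e-04  6.89486618e-02] 0.04594926908612251
[[0.6029, 0.2479], [0.6469, -0.1144], [0.5258, -0.1297], [0.4852, 0.2374]]
[np.float64(96.91970971657358), np.float64(96.30306867788929)] [np.float64(0.36495995147649074), np.float64(0.3692955330913755)]
origin from plate [ 0.57231602 -0.00129753]
lug top [[0.6335, -0.0818, 0.058], [0.6336, -0.0985, 0.058], [0.5383, -0.09, 0.058], [0.5383, -0.1061, 0.058]]
depth ground [[ 4.44050060e-01 -1.48334986e-01  1.72956633e-04]]
finger z [[ 0.51    0.0036  0.3921]
 [ 0.5105 -0.0041  0.3931]
 [ 0.5103 -0.      0.3904]]
```

View pics/t1.png

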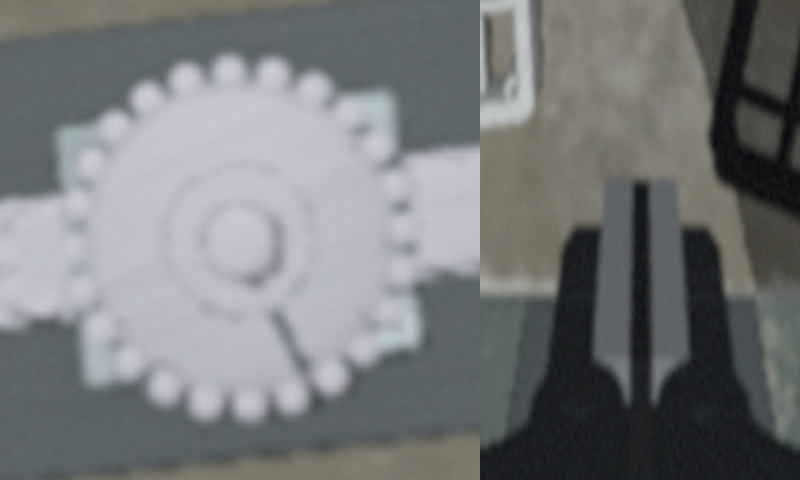

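```bash
cat >> h.py <<'E'
C=np.array([.5722,-.0006]); AP=.0130
def pose(phi,rad,z):      # phi deg, rad = radius of fingertip corner
    a=np.radians(phi); r=rad+AP
    psi=np.radians((phi-57.5+180)%360-180)
    return [C[0]+r*np.cos(a),C[1]+r*np.sin(a),z],[np.pi,0,psi]
E
python3 - <<'E'
from bench import robot, viewer
import numpy as np
from h import *
for phi in(80,200,340):
    print(phi,np.round(robot.solve_ik(*pose(phi,.060,.13)),2))
p0,R0=pose(110,.060,.13)
robot.movep(p0,R0); print(robot.read_t(),robot.read_q().round(2))
E
```

```text
80 [ 0.48  0.79 -1.15  1.73  0.78  1.16 -0.51]
200 [ 0.74  0.7  -1.23  1.95  0.77  1.07  1.66]
340 [ 0.44  0.71 -0.77  1.59  0.55  1.07 -1.83]
4.9167 [ 0.54  0.8  -1.27  1.83  0.83  1.18 -0.09]
```

```bash
cat >> h.py <<'E'
def engage(robot,phi,z,F0,rmin=.0425):
    r=.049
    while r>rmin:
        r-=.001; robot.movel(pose(phi,r,z)[0],speed=.02)
        f=robot.read_ft_force()-F0; a=np.radians(phi)
        if f[0]*np.cos(a)+f[1]*np.sin(a)>4: break
    print("engage r",round(r,4),"f",f.round(1)); return r
def stroke(robot,a,b,r,z0,F0,step=15,speed=.05):
    fm=0; phi=a
    try:
        while phi<b-1e-6:
            s=min(step,b-phi); 
            p,R=pose(phi+s,r,z0+.003*(phi+s-a)/360)
            robot.movel(p,R,speed); phi+=s
            f=np.linalg.norm((robot.read_ft_force()-F0)); fm=max(fm,f)
            if f>35: print("FORCE",f); break
    except robot.Unreachable as e: print("unreach",e)
    print("end phi",phi,"fmax",round(fm,1),"q",robot.read_q().round(2),"t",robot.read_t()); return phi
E
python3 - <<'E'
from bench import robot, viewer
import numpy as np,json
from h import *
S=20; z0=.061
p,R=pose(S,.060,.13); robot.movep(p,R); q=robot.read_q(); json.dump(list(map(float,q)),open("q0.json","w")); print(q.round(2),robot.read_t())
robot.movel(pose(S,.055,z0)[0],speed=.15)
F0=robot.read_ft_force(); print("F0",F0)
r=engage(robot,S,z0,F0)
r=max(r-.0005,.0425)
e=stroke(robot,S,80,r,z0,F0)
print("F",robot.read_ft_force()-F0)
i=viewer.camera_info("side");im,d=viewer.camera("side")
t=topview(i,im,C,.068); cv2.imwrite("pics/t2.png",t)
E
```

```text
[ 0.39  0.73 -0.84  1.59  0.6   1.1  -1.26] 6.0
F0 [ 0.37837646 -0.26811761  0.29882186]
engage r 0.045 f [3.8 1.9 1.2]
end phi 80 fmax 5.9 q [ 0.46  0.84 -1.05  1.81  0.85  1.03 -0.55] t 9.6583
F [0.86863928 5.60702055 1.53953246]
```

View pics/t2.png

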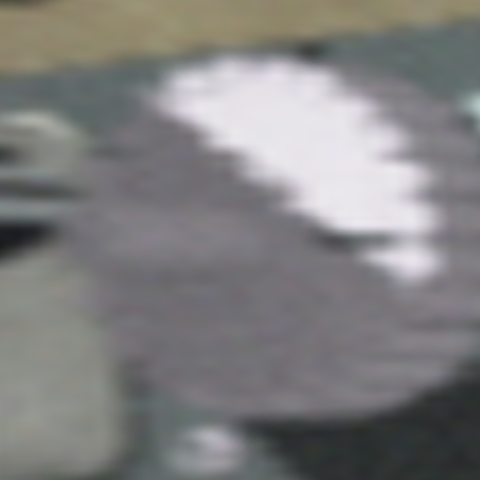

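The side view, rectified, shows the dark line from (330,240) to (420,250). That puts it near 267°, against 206° before, so the ring followed the 60° stroke. I'll continue.

Run:
```python
from bench import robot, viewer
import numpy as np,json
from h import *
F0=np.array([.38,-.27,.3])
e=stroke(robot,80,255,.0438,.0615,F0)
p=robot.read_position(); print("F",robot.read_ft_force()-F0)
o=pose(e,.055,p[2])[0]; robot.movel(o,speed=.1); o[2]=.13; robot.movel(o,speed=.2)
robot.movel([.48,0,.2],speed=.25)
q=robot.read_q().round(2); print(q, robot.read_t())
for n in("side","wrist"):
    i=viewer.camera_info(n);im,d=viewer.camera(n)
    np.savez(f"pics/{n}3.npz",p=im,d=d,**i)
    cv2.imwrite(f"pics/{n}3.png",topview(i,im,C,.070,.06,300))
cv2.imwrite("pics/t3.png",np.hstack([cv2.imread("pics/side3.png"),cv2.imread("pics/wrist3.png")]))
```

```text
end phi 255 fmax 6.7 q [ 0.78  1.02 -1.41  1.87  1.07  1.28  2.47] t 15.0083
F [-0.17532618 -0.04282025 -0.10098954]
[ 0.81  0.65 -1.41  1.91  0.69  1.21  2.6 ] 16.3917
```

View pics/t3.png

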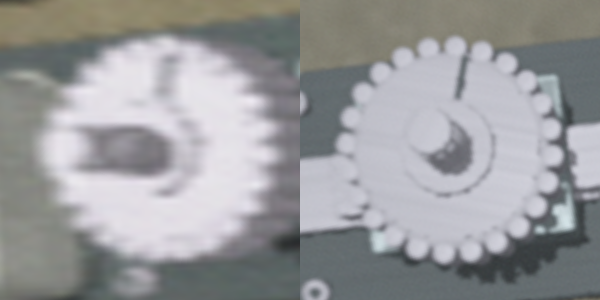

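The wrist view shows the dark line from (462,97) to (465,65), near 350°. The ring has therefore turned about 144°, and the corner lost its grip partway through the stroke. I'll servo the depth on radial force and measure the line automatically.

```bash
cat >> h.py <<'E'
def line_angle(i,p,z):
    t=cv2.cvtColor(topview(i,p,C,z,.06,480),cv2.COLOR_BGR2GRAY)
    P=cv2.warpPolar(t,(240,720),(239.5,239.5),240,cv2.WARP_POLAR_LINEAR).astype(float)[:,92:136].mean(1) # r 23..34 mm
    P=P-cv2.blur(P.reshape(-1,1),(1,81)).ravel()
    k=np.argmin(P); th=k*.5          # image angle, cw from +u(right)
    return (-90-th)%360, P[k], np.sort(P)[20]
def stroke2(robot,a,b,r,z0,F0,step=15,speed=.055):
    phi=a; log=[]
    try:
        while phi<b-1e-6:
            s=min(step,b-phi); p,R=pose(phi+s,r,z0+.003*(phi+s-a)/360)
            robot.movel(p,R,speed); phi+=s
            f=robot.read_ft_force()-F0; c,sn=np.cos(np.radians(phi)),np.sin(np.radians(phi))
            fr=f[0]*c+f[1]*sn; ft=-f[0]*sn+f[1]*c; log.append((phi,round(r*1e3,1),round(fr,1),round(ft,1)))
            if np.linalg.norm(f)>40: print("FORCE",f); break
            if fr<3: r-=.0007
            elif fr>8: r+=.0005
            r=np.clip(r,.038,.046)
    except robot.Unreachable as e: print("unreach",e)
    print(log,robot.read_t()); return phi,r
def look(robot,viewer,e,zt,name):
    p=robot.read_position(); o=pose(e,.055,p[2])[0]; robot.movel(o,speed=.15); o[2]=.13; robot.movel(o,speed=.25)
    robot.movel([.48,0,.2],speed=.3)
    i=viewer.camera_info("wrist");im,d=viewer.camera("wrist"); np.savez(name,p=im,d=d,**i)
    print("line",line_angle(i,im,zt),"ring",ringfit(i,im,d,C,(zt-.01,zt+.012)),robot.read_t())
E
python3 - <<'E'
from bench import robot, viewer
import numpy as np,json
from h import *
for n,z in(("w1",.068),("wrist3",.069)):
    i=dict(np.load(f"pics/{n}.npz")); i["k1"]=float(i["k1"]); print(n,line_angle(i,i["p"],z),ringfit(i,i["p"],i["d"],C))
robot.movej(json.load(open("q0.json")))
S=20; z0=.062
robot.movel(pose(S,.053,z0)[0],speed=.2)
F0=robot.read_ft_force()
r=engage(robot,S,z0,F0,.041)
e,r=stroke2(robot,S,250,r-.001,z0,F0)
look(robot,viewer,e,.071,"pics/w4.npz")
E
```

```text
w1 (np.float64(205.5), np.float64(-44.619248035914524), np.float64(-3.4531425364756956)) (array([ 5.72363913e-01, -2.70880148e-04,  6.89486618e-02]), 0.04594926908612251)
wrist3 (np.float64(351.5), np.float64(-71.75617283950629), np.float64(-3.501964085297516)) (array([ 0.57206637, -0.00233873,  0.06984295]), 0.04668264836072922)
engage r 0.043 f [ 3.9  1.1 -1.1]
[(35, 42.0, np.float64(4.6), np.float64(-0.4)), (50, np.float64(42.0), np.float64(4.8), np.float64(-0.3)), (65, np.float64(42.0), np.float64(5.5), np.float64(1.7)), (80, np.float64(42.0), np.float64(4.4), np.float64(0.9)), (95, np.float64(42.0), np.float64(5.2), np.float64(1.4)), (110, np.float64(42.0), np.float64(4.3), np.float64(1.5)), (125, np.float64(42.0), np.float64(3.5), np.float64(1.7)), (140, np.float64(42.0), np.float64(2.5), np.float64(2.2)), (155, np.float64(41.3), np.float64(1.1), np.float64(3.0)), (170, np.float64(40.6), np.float64(2.4), np.float64(2.2)), (185, np.float64(39.9), np.float64(4.3), np.float64(1.3)), (200, np.float64(39.9), np.float64(3.3), np.float64(1.3)), (215, np.float64(39.9), np.float64(3.2), np.float64(0.8)), (230, np.float64(39.9), np.float64(3.5), np.float64(1.7)), (245, np.float64(39.9), np.float64(2.8), np.float64(0.5)), (250, np.float64(39.2), np.float64(6.2), np.float64(-0.5))] 28.2333
line (np.float64(216.0), np.float64(-77.98989898989912), np.float64(-3.0998877665544455)) ring (array([ 0.57148981, -0.00165078,  0.07178453]), 0.04651875048875809) 29.5
```

Run:
```python
from bench import robot, viewer
import numpy as np,json
from h import *
S=20
for k,z0 in enumerate((.0645,.066)):
    robot.movej(json.load(open("q0.json")))
    robot.movel(pose(S,.050,z0)[0],speed=.25)
    F0=robot.read_ft_force()
    robot.movel(pose(S+3,.042,z0)[0],speed=.06); print("t",robot.read_t(),(robot.read_ft_force()-F0).round(1))
    e,r=stroke2(robot,S,200,.042,z0,F0,20,.07)
    if k==0:
        p=robot.read_position(); o=pose(e,.055,p[2])[0]; robot.movel(o,speed=.2); o[2]=.13; robot.movel(o,speed=.3)
    else: look(robot,viewer,e,.074,"pics/w5.npz")
```

```text
t 33.3583 [0.  2.1 0.7]
[(40, 42.0, np.float64(4.1), np.float64(1.4)), (60, np.float64(42.0), np.float64(5.9), np.float64(1.6)), (80, np.float64(42.0), np.float64(5.4), np.float64(1.5)), (100, np.float64(42.0), np.float64(5.6), np.float64(2.3)), (120, np.float64(42.0), np.float64(5.0), np.float64(1.9)), (140, np.float64(42.0), np.float64(3.0), np.float64(0.9)), (160, np.float64(41.3), np.float64(1.0), np.float64(1.1)), (180, np.float64(40.6), np.float64(1.0), np.float64(0.3)), (200, np.float64(39.9), np.float64(3.1), np.float64(-0.1))] 37.8583
t 41.55 [2.3 0.2 0.3]
[(40, 42.0, np.float64(4.1), np.float64(-0.5)), (60, np.float64(42.0), np.float64(5.4), np.float64(1.0)), (80, np.float64(42.0), np.float64(4.6), np.float64(-0.2)), (100, np.float64(42.0), np.float64(4.5), np.float64(1.1)), (120, np.float64(42.0), np.float64(4.3), np.float64(1.6)), (140, np.float64(42.0), np.float64(1.2), np.float64(1.2)), (160, np.float64(41.3), np.float64(0.2), np.float64(1.6)), (180, np.float64(40.6), np.float64(0.4), np.float64(1.7)), (200, np.float64(39.9), np.float64(1.9), np.float64(1.9))] 46.05
line (np.float64(214.0), np.float64(-77.57351290684625), np.float64(-3.021885521885423)) ring (array([ 0.57013083, -0.0013382 ,  0.07470527]), 0.04741484671831131) 47.1667
```

The ring has turned about 728° in total and its top has risen about 5.8 mm, so both agree on two turns. Now the lug push.

Run:
```python
from bench import robot, viewer
import numpy as np
from h import *
a=np.radians(96.4); yd=np.array([np.cos(a),np.sin(a)]); O=np.array([.572,-.001])
P=lambda y,z:[*(O+yd*y),z]
robot.movep(P(-.130,.15),[np.pi,0,np.radians(6.4)]); print(robot.read_t(),robot.read_q().round(2))
robot.movel(P(-.130,.037),speed=.2); F0=robot.read_ft_force()
y=-.085; robot.movel(P(y,.037),speed=.07); log=[]
while y>-1 and y<-.058:
    f=robot.read_ft_force()-F0; n=f[:2]@yd; log.append((round(y,4),round(float(n),1)))
    if n<-15: break
    y+=.004 if y<-.073 else .0015; robot.movel(P(y,.037),speed=.05)
print(log,robot.read_t(),(robot.read_position()[:2]-O)@yd)
```

```text
48.7 [ 0.57  0.6  -0.63  1.68  0.41  1.   -0.1 ]
[(-0.085, -0.6), (-0.081, -0.9), (-0.077, -1.7), (-0.073, -1.7), (-0.0715, -2.9), (-0.07, -2.1), (-0.0685, -2.8), (-0.067, -3.0), (-0.0655, -4.5), (-0.064, -9.1), (-0.0625, -12.5), (-0.061, -15.7)] 52.9583 -0.06655731147788847
```

Run:
```python
from bench import robot, viewer
import numpy as np
from h import *
a=np.radians(96.4); yd=np.array([np.cos(a),np.sin(a)]); O=np.array([.572,-.001])
P=lambda y,z:[*(O+yd*y),z]
robot.movel(P(-.10,.037),speed=.15); robot.movel(P(-.11,.22),speed=.3)
i=viewer.camera_info("wrist");im,d=viewer.camera("wrist"); np.savez("pics/w6.npz",p=im,d=d,**i)
print(robot.read_t(),"line",line_angle(i,im,.074),robot.read_ft_force())
j=viewer.camera_info("side");sm,_=viewer.camera("side")
cv2.imwrite("pics/t6.png",np.hstack([cv2.resize(im,(560,350)),cv2.resize(sm[200:310,280:355+0],(239,350))]))
```

```text
54.175 line (np.float64(213.5), np.float64(-75.84988776655439), np.float64(-3.4416386083051123)) [-0.14315951  0.30417561 -0.64882419]
```

View pics/t6.png

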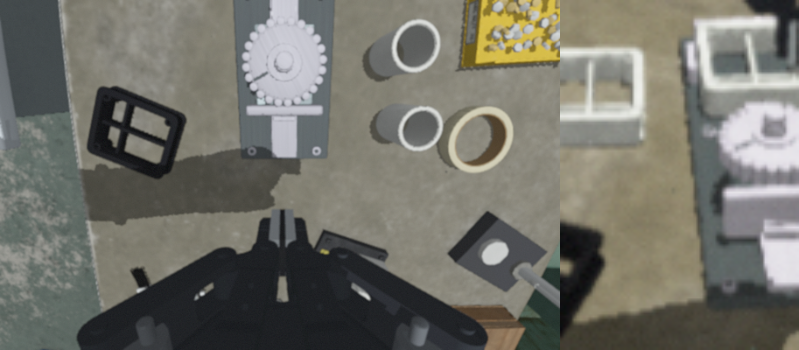

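The wrist view shows the lug at (285,110), right under the ring's rim, with the ring line unchanged. The castings and bushings look in place. I'll check the lug position numerically before handing in.

Run:
```python
import numpy as np
from h import *
a=np.radians(96.4); yd=np.array([np.cos(a),np.sin(a)]); xd=np.array([yd[1],-yd[0]]); O=np.array([.572,-.001])
def lug(n,lo,hi):
    i=dict(np.load(f"pics/{n}.npz")); i["k1"]=float(i["k1"]); d=i["d"]
    v,u=np.mgrid[0:400,0:640]; Q=bydepth(i,np.c_[u.ravel(),v.ravel()],d.ravel())
    r=(Q[:,:2]-O); x,y=r@xd,r@yd
    m=(abs(Q[:,2]-.058)<.004)&(abs(x)<.04)&(y>lo)&(y<hi); print(n,m.sum(),"y range",np.percentile(y[m],[3,50,97]).round(4))
    s=(abs(Q[:,2]-.042)<.006)&(abs(x)<.055)&(y>.09)&(y<.24); print(" frame c",np.median(x[s]).round(4),np.percentile(y[s],[2,98]).round(4),s.sum())
lug("w1",-.13,-.05); lug("w5",-.13,-.05); lug("w6",-.13,-.047)
```

```text
w1 408 y range [-0.0951 -0.0892 -0.0837]
 frame c 0.0022 [0.1126 0.2346] 1937
w5 848 y range [-0.0953 -0.0894 -0.0839]
 frame c -0.0421 [0.1148 0.2332] 398
w6 689 y range [-0.0564 -0.052  -0.047 ]
  return _methods._mean(a, axis=axis, dtype=dtype,
  ret = ret.dtype.type(ret / rcount)
Traceback (most recent call last):
IndexError: index -1 is out of bounds for axis 0 with size 0
```

```bash
python3 -c "
from bench import robot,ticket
print(robot.read_t(),robot.read_position()); print(ticket.close_job())"
```

```text
54.225 [ 0.58337441 -0.10964507  0.21852209]
the job is handed in; nothing more can be done
None
```

The length stop is reset and the job is handed in at 54.2 s, inside the 64 s limit. The system gave no verdict.

- **Ring:** I stroked it counter-clockwise with a corner of the shut fingertips, over four strokes. The first stroke lost its grip partway, which I saw in the images, so I set the depth from the measured force for the rest. The dark line shows about 728° of turning in total, and the ring's top rose about 5.8 mm (6 mm expected). After the push the line was unchanged at 213.5°.
- **Stop bar:** I pushed it by the lug until the force climbed steadily to about 16 N with no further travel, which is the hard stop. From depth images the lug edge moved about 38.8 mm. That is about 1 mm short of the nominal 40 mm, which I take as measurement error of the depth images.
- **Forces and clearance:** Forces read during the strokes and the push stayed below about 16 N. The arm finished 0.22 m above the worktop, touching nothing.
- **Castings and bushings:** Nothing looked displaced in the last pictures. The numeric recheck of the frame in the nest failed because the frame was out of that view, so this rests on the pictures alone.

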